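# Bleed down the bench test rig

## Robot

A 6-joint arm with a two-finger parallel gripper is mounted at the origin on the work surface. World frame = base frame: x ahead of the robot, y to its left, z up, the work surface at z = 0. Lengths are in mm, angles in degrees, forces in N, time in s.
With the tool pointing down it reaches from about 300 to 850 mm from the base axis. Payload 4.2 kg.
Tool frame: the origin (TCP) lies between the finger pads; the fingertips stand 14 mm ahead of it and the grasp point (between the pads) lies 5 mm behind it; z points along the fingers, y is the line along which they close (so a half turn about z gives the same grasp; the last joint's range is limited). The gripper opens to 91 mm and grips with 3 to 60 N. Pads are 32 mm wide; open, the fingers measure 118 mm over their backs; the gripper's body (76 mm by 178 mm) begins 60 mm behind the grasp point.
Start: joints at [-77.235, 18.312, 89.639, -0, 72.044, -1.146], TCP at [138.244, -558.149, 227.976] pointing down, gripper open.
Joint ranges: [-177.97, 177.97], [-48.28, 115.42], [12.27, 149.76], [-77.06, 257.06], [2.81, 150.46], [-146.56, 146.56]. Speed limits (degrees/s): [147.25, 147.25, 180, 180, 180, 180].

## Interface

Orientations are given as [roll, pitch, yaw] about the fixed x, y, z axes, in that order (R = Rz(yaw) Ry(pitch) Rx(roll)).
In Python, from workcell import * gives the robot as it stands. The module is installed in compiled form; this text tells all that it offers.
- The arm moves only by the tool send_rows, never from a script. Its argument "deltas" is a list of rows, each a list of 2 entries, a list of its own where there are three numbers: the shift along the tool's x, y, z normalised to -1 to 1, where 1 is 0.5 m, then the turn, a rotation vector about the tool's x, y, z normalised to -1 to 1, where 1 is 0.5 rad. A call has 1 to 10 rows; each row shifts and turns the commanded pose from where the row before left it, along the tool's axes as they then stand; what a row does not reach is not made up. A row lasts 1/10 s, in which the tool goes at most 50 mm and 8.59 degrees, less where a joint would pass 70% of its speed; a pose out of reach is approached as far as the arm can. A call with a number of a shift or a turn outside -1 to 1 is refused whole. A call with a gripper value outside its range is refused whole. "grip" is the closure, from 0 (fully open) to 1 (shut), set as the call begins (left out, the last holds). The fingers move at their own pace and stop on an object; "grip_force" is the grip in N (left out, the last holds). Time passes only in rows, so rows that do not move let the fingers close. It gives the time, the measured TCP pose, the force, the opening and the grip force at its end, in the units of the state.
- state(): the state, without advancing time (a new reading comes with each control period).
- grab_frame(name): name is "scene" or "top" or "wrist"; returns the picture (400x640x3 uint8, red, green, blue); there is no depth.
- calibration(name): a dict with "mtx" (3x3 intrinsics, pixels), "D" ([k1, k2, p1, p2, k3] as OpenCV has them; the pictures are not rectified), "R" (3x3) and "t" (3): a world point X has camera coordinates R X + t. Camera axes: x right, y down, z forward; pixel columns grow to the right and rows downward; lengths in mm; the calibration is good to about 2 mm. A picture is of the moment at which its call begins: read the wrist's pose just before it. calibration takes no time and is no camera call; for the wrist camera it gives the pose at the moment of the call.
- job_done(): hands the job in; it is judged then, once.
Trained networks look in the newest picture that a camera, given by its name, has taken for a name from the list of things; names that differ only in an ending like _2 or _b are one class to them, and where a whole thing is asked for, a point or a joint stands for the part that bears it (a point fixed in the world has none). Each returns a list of dicts, best first, with "p" (0 to 1); they miss things now and then, are a little off and sometimes report something else, mostly with a low value. They report only what shows in the picture. A call takes as long as a camera call.
- trace(camera, label): "pixels" (400x640 bool, what is visible of it) and "bbox" ([left, top, width, height] in pixels, round what is visible of it).
The state is a dict: "time_s": time; "qpos": joint angles; "qvel": joint speeds; "effort": joint torques, N m; "ee_pos": TCP position; "ee_rot": TCP orientation; "force": force on the tool from outside, world axes, zero at the start; "torque": the same for the moment, N m; "gripper_width": finger opening in mm; "gripper_force": force on a finger pad.
Only numpy, scipy, OpenCV 4.12 (cv2) and the standard library are available. Lean on these libraries where they do the work, as an engineer would, in place of code of your own. Each camera call takes 0.05 s, during which the arm holds its last target. There are 200 camera calls.

## Task

Bleed the pressure off the bench test rig: first swing the blue splash flap shut over the catch box and press its free edge down until the spring tab snaps in behind the box's rim, and only then swing the orange dead-man lever of the drain valve round to its open stop against its return spring. Finish while still holding the lever fully open with the fingers: do not let go, the program ends in that hold with the flap still shut. Leave the other things on the bench and on the rig where they are.

Things in the scene. Friction and masses are not known exactly. Their poses are not given: they have to be found in the camera images.
- rig: Fixed bleed-down rig, placed and turned anew each time: brown steel slab with catch box, pipe with valve, pot with gauge. Origin at bench level, z up. In its frame (mm): slab x -110..170, y -260..180, top z 12; box x -60..100, y 0..150, wall tops z 112; pipe along y at x 20, y -217..0, all pipe parts below z 90; pot 94 dia at (120,-190), top z 130, its gauge to z 213.
- flap (a joint): Hinge of the blue splash flap (164 x 160 x 4 mm). 0 = shut, flat on the box; grows as it opens; 1.571 = upright; 1.75 to 2 at the start, leaning out to rig +y; limit 2.1. Stiff hinge: the flap stays where left, 2 to 4 N at its edge swings it. From 0.1 on, the spring tab rides over the rim: 5 to 10 N pressed down near the edge; past 0.05 it snaps home, stays shut, reads under 0.01.
- flap_hinge (a point): Middle of the flap's hinge line, on the box's +y wall, fixed to the rig (rig frame 20, 153, 114 mm). Its axes are those of the rig; the hinge runs along rig x. The shut flap extends from here to rig -y.
- flap_edge (a point): Middle of the flap's free edge (rolled, 8 mm thick), 163 mm from the hinge line; moves with the flap. Shut, it is at rig (20, -10, 116) mm. The tab hangs under a yellow pad near this edge; press on the flap's upper face there (z 116 to 119 mm when shut), 10 to 25 mm from the edge towards the hinge.
- tab_tip (a point): Centre of the round nose (8 mm diameter, 44 mm long) of the steel spring tab, 14 mm below the flap's mid-plane, 24 mm in from the free edge; the tab reaches 18 mm below the flap's mid-plane. Snapped in, it lies about 7 mm below the rim point, inside the box.
- rim (a point): Centre of the round rolled rim (10 mm diameter) along the inside of the top of the box's -y wall, rig frame (20, 8, 107) mm; axes as the rig's. The tab snaps in behind and below it.
- lever (a joint): The drain valve's dead-man lever. 0 = closed, pointing to rig -x (towards the robot), held there by the return spring; grows anticlockwise seen from above; 1.571 = hard stop, fully open, above the pipe and pointing to rig -y. Spring moment 0.8 N m at 0, rising evenly to 1.5 N m at the stop (about 13 N at lever_grip); let go, it springs back to 0.
- lever_pivot (a point): Axis of the valve stem at the lever's mid-height, fixed to the rig (rig frame 20, -85, 125 mm), axes as the rig's; the lever turns about the vertical through it. Two yellow stop pins, 8 mm thick, top z 133 mm, stand 39 mm from the axis.
- lever_grip (a point): Point on the lever's centre line in its orange sleeve, 115 mm from the stem axis, at mid-height (z 125 mm); moves with the lever. Sleeve 22 mm wide, 14 mm thick (z 118 to 132 mm), 60 to 155 mm from the axis; inside of that a bar 20 x 5 mm. Farther than 60 mm from the axis, nothing in the lever's quarter circle stands above z 90 mm.
- impeller: Loose bystander: grey metal pump impeller, disc 120 mm diameter, hub 34 mm high, origin at the centre of its underside; on the bench left of the rig.
- ferrule: Loose bystander: upright stainless pipe union, 64 mm diameter, 84 mm high, origin at the centre of its underside; on the bench left of the rig.
- spanner: Loose bystander: steel spanner 220 mm long, lying flat along its x axis, origin at its middle on the bench; right of the rig.
- pipe_clamp: Loose bystander: steel ring clamp, 62 mm ring and 90 mm rod handle along its +x, 20 mm high, origin at the ring's centre on the bench; right of the rig.
- hex_key: Loose bystander: dark L-shaped hex key, 100 x 30 mm, 8 mm thick, origin at the middle of the long leg at bench level; between robot and rig.
- oring: Loose bystander: black rubber seal ring 52 mm diameter, 7 mm high, lying on the slab at about rig (-55, -205) mm, below the lever's path.
- brass_tail: Loose bystander: brass hose tail standing on the slab at about rig (-83, 30) mm, in front of the box, 32 mm diameter, 40 mm high.

How it is judged:
By the outcome, as a careful person would: the job done as asked, in the order asked, and still so for the second after the job is handed in, while the arm keeps its last pose, push and grip.
It also fails if it takes over 48 s, if anything falls off the work surface, if the arm or the gripper's body presses on something with over 40 N, if the wrist force passes 120 N, or if a joint passes its speed limit or range.

## Working session

There is one attempt and no reset: what is moved stays moved. The work goes in short steps, Python scripts to look and compute and a tool call to move; the robot and the scene stay as the last step left them, time stands still between calls to the robot, and variables do not carry over. Pictures are saved under pics/ and viewed, at most 10 in all, crops included, and the job is handed in when it is done.

Besides the shell and the picture viewer there is one more tool, called after "Request:" as name(argument=value, ...), one argument or row to a line, values as JSON. send_rows: Moves the arm, as the interface text tells. Scaled input: -1 to 1 covers 0.5 m each way for a shift and 0.5 rad each way for a turn. Its arguments: {"type":"object","properties":{"deltas":{"type":"array","items":{"type":"array"}},"grip":{"type":"number"},"grip_force":{"type":"number"}},"required":["deltas"]}

```bash
mkdir -p pics && cat > h.py <<'E'
from workcell import *
import numpy as np, cv2
def snap(n,f=None):
    im=grab_frame(n)
    if f: cv2.imwrite('pics/'+f,im[:,:,::-1])
    return im
E
python3 - <<'E'
from h import *
a=snap('scene');b=snap('top')
cv2.imwrite('pics/a.png',a[:,:,::-1]);cv2.imwrite('pics/b.png',b[:,:,::-1])
for c in('scene','top'):
    k=calibration(c);print(c,np.round(k['mtx'],1).tolist(),np.round(-k['R'].T@k['t']).tolist(),k['R'][2].round(2))
    for l in('rig','flap','lever','lever_grip','oring','brass_tail','hex_key','flap_edge'):
        try: print(l,[(round(r['p'],2),r['bbox'],np.argwhere(r['pixels']).mean(0)[::-1].round(1).tolist()) for r in trace(c,l)[:2]])
        except Exception as e: print(l,e)
print(state())
E
```

```text
scene [[485.0, 0.0, 317.6], [0.0, 485.0, 206.3], [0.0, 0.0, 1.0]] [1609.0, 136.0, 1048.0] [-0.75 -0.1  -0.65]
rig [(0.62, [215.8, 169.1, 178.5, 125.1], [304.1, 240.5])]
flap [(0.88, [363.9, 169.8, 28.7, 73.1], [376.9, 204.4])]
lever [(0.75, [284.9, 177.3, 21.4, 35.4], [295.1, 194.4]), (0.16, [218.8, 170.7, 174.1, 125.8], [304.7, 240.8])]
lever_grip [(0.75, [283.3, 176.8, 24.4, 35.4], [295.2, 194.2])]
oring []
brass_tail []
hex_key []
flap_edge [(0.87, [359.7, 174.8, 31.1, 64.0], [377.7, 202.1])]
top [[376.7, 0.0, 325.3], [0.0, 376.7, 203.4], [0.0, 0.0, 1.0]] [432.0, -24.0, 1084.0] [ 0.08  0.03 -1.  ]
rig [(0.61, [236.0, 120.0, 190.0, 126.0], [335.2, 179.8])]
flap [(0.94, [238.8, 119.5, 37.9, 78.1], [257.4, 161.2])]
lever [(0.89, [352.1, 177.8, 13.9, 65.6], [358.8, 209.8])]
lever_grip [(0.78, [348.3, 180.0, 18.6, 63.3], [358.8, 210.8])]
oring [(0.7, [393.1, 210.1, 13.5, 19.8], [399.8, 219.1]), (0.6, [249.9, 147.3, 9.0, 17.4], [253.6, 157.7])]
brass_tail [(0.46, [305.9, 213.1, 15.5, 8.3], [314.0, 217.6])]
hex_key [(0.54, [321.5, 241.2, 9.5, 35.3], [322.8, 262.4]), (0.21, [349.4, 174.9, 17.8, 67.1], [358.7, 209.7])]
flap_edge [(0.7, [236.0, 120.8, 44.6, 78.7], [257.6, 161.6])]
{'time_s': 0.9, 'qpos': array([-7.72343278e+01,  1.83111388e+01,  8.96405655e+01, -6.78590605e-04,
        7.20420904e+01, -1.14642669e+00]), 'qvel': array([ 0.03687153,  0.0359113 ,  0.07763886,  0.08213996,  0.09259801,
       -0.08499272]), 'effort': array([ 5.82370540e-04, -4.12338138e+01, -2.32230788e+01,  7.32580712e-02,
        3.75752058e-02,  2.13868628e-05]), 'ee_pos': array([ 138.2438318 , -558.14618723,  227.9729371 ]), 'ee_rot': array([1.79993809e+02, 7.69579187e-04, 1.39123080e+01]), 'force': array([-0.03586433,  0.54693192,  0.27348872]), 'torque': array([ 0.00707174, -0.00098839, -0.05187022]), 'gripper_force': 0.0, 'gripper_width': 91.37127642334251}
```

View pics/a.png

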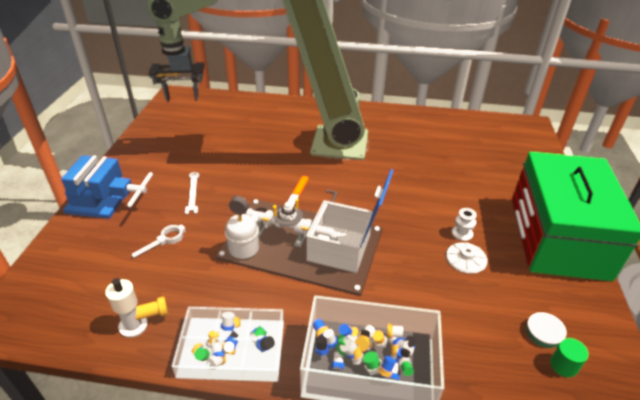

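View pics/b.png

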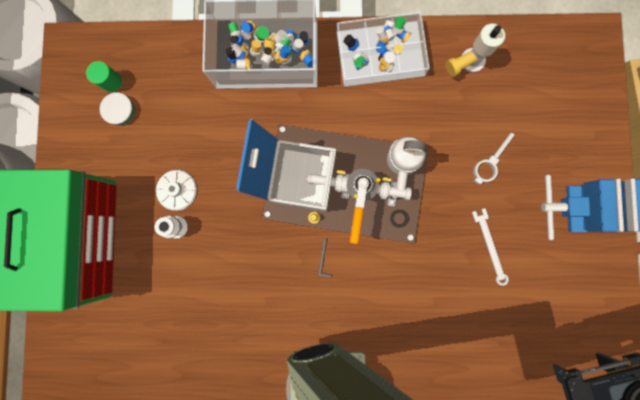

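```bash
cat >> h.py <<'E'
from scipy.optimize import least_squares
def proj(c,P):
    k=calibration(c) if isinstance(c,str) else c
    r,_=cv2.Rodrigues(k['R']); return cv2.projectPoints(np.asarray(P,float).reshape(-1,1,3),r,np.asarray(k['t'],float),k['mtx'],np.array(k['D'],float))[0].reshape(-1,2)
def box(x,y,z): return np.array([[a,b,c] for a in x for b in y for c in z],float)
def rig2w(p,P):
    c,s=np.cos(p[2]),np.sin(p[2]); return np.asarray(P)@np.array([[c,-s,0],[s,c,0],[0,0,1]]).T+[p[0],p[1],0]
def flapP(q,P): # P in shut rig coords, hinge (153,114)
    P=np.array(P,float); c,s=np.cos(q),np.sin(q); y=P[:,1]-153; z=P[:,2]-114
    P[:,1]=153+y*c+z*s; P[:,2]=114-y*s+z*c; return P
def levP(q,P):
    P=np.array(P,float)-[20,-85,0]; c,s=np.cos(q),np.sin(q)
    return P@np.array([[c,-s,0],[s,c,0],[0,0,1]]).T+[20,-85,0]
FL=box((-62,102),(-10,150),(112,116)); SL=box((-135,-40),(-96,-74),(118,132)); SL[:,1]=np.where(SL[:,1]<-85,-96,-74)
def cmask(im,kind):
    h=cv2.cvtColor(im,cv2.COLOR_RGB2HSV)
    m=cv2.inRange(h,(8,180,150),(19,255,255)) if kind=='o' else cv2.inRange(h,(100,110,40),(125,255,255))
    return m
def blob(m,near):
    n,L,s,c=cv2.connectedComponentsWithStats(m); 
    i=1+np.argmin([np.hypot(*(c[j]-near))+(1e4 if s[j,4]<60 else 0) for j in range(1,n)])
    return (L==i).astype(np.uint8)
def feat(poly):
    h=cv2.convexHull(np.float32(poly)); m=cv2.moments(h); A=m['m00']+1e-9
    S=np.array([[m['mu20'],m['mu11']],[m['mu11'],m['mu02']]])/A
    return np.r_[m['m10']/A,m['m01']/A,h[:,0].min(0)*.5,h[:,0].max(0)*.5]
E
python3 - <<'E'
from h import *
near={'scene':{'b':(377,204),'o':(298,188)},'top':{'b':(257,161),'o':(357,217)}}
obs={}
K={}
ims={}
for c in near:
    im=ims[c]=cv2.imread(f'pics/{"a" if c=="scene" else "b"}.png')[:,:,::-1].copy(); K[c]=calibration(c)
    for k in 'bo':
        m=blob(cmask(im,k),near[c][k]); cnt=cv2.findNonZero(m)[:,0].astype(float)
        # pixel extents -> outline
        P=np.vstack([cnt+d for d in((-.5,-.5),(.5,.5),(-.5,.5),(.5,-.5))])
        obs[c,k]=feat(P); print(c,k,m.sum(),obs[c,k].round(1))
def res(p):
    r=[]
    for c in near:
        r+=list(feat(proj(K[c],rig2w(p,flapP(p[3],FL))))-obs[c,'b'])
        r+=list(feat(proj(K[c],rig2w(p,SL)))-obs[c,'o'])
    return np.array(r)
s=least_squares(res,[530,-30,-0.1,1.85],loss='soft_l1',x_scale=[10,10,.1,.1],diff_step=1e-4)
print(s.x,np.degrees(s.x[2]),s.cost); print(res(s.x).reshape(-1,6).round(1))
p=s.x;np.save('p.npy',p)
for c in near:
    im=cv2.resize(ims[c],None,fx=4,fy=4)
    def dr(P,col):
        for a in cv2.convexHull(np.float32(proj(K[c],P)))[:,0]: pass
        cv2.polylines(im,[np.int32(cv2.convexHull(np.float32(proj(K[c],P)))*4+2)],True,col,1)
    dr(rig2w(p,flapP(p[3],FL)),(0,255,255));dr(rig2w(p,SL),(0,255,0));dr(rig2w(p,box((-110,170),(-260,180),(12,))),(255,0,255));dr(rig2w(p,box((-60,100),(0,150),(112,))),(255,255,0))
    v=(200,110,440,260) if c=='top' else (200,150,400,310)
    im=im[v[1]*4:v[3]*4,v[0]*4:v[2]*4]; im=cv2.resize(im,(640,400)) ; cv2.imwrite(f'pics/o_{c}.png',im[:,:,::-1])
a=cv2.imread('pics/o_top.png');b=cv2.imread('pics/o_scene.png');cv2.imwrite('pics/o.png',cv2.resize(np.vstack([a,b]),None,fx=.75,fy=.75))
E
```

```text
scene b 91 [384.3 189.1 188.2  84.8 195.8 103.2]
scene o 73197 [ 3.489e+02  2.539e+02 -2.000e-01  3.320e+01  3.198e+02  1.998e+02]
top b 1847 [256.5 161.1 118.2  59.8 138.2  99.2]
top o 194 [355.8 226.5 174.2 103.8 181.2 122.2]
[ 5.52880358e+02 -2.38357788e+00 -1.64326997e-01  1.76864202e+00] -9.415243386021142 630.911415219307
[[-7.800e+00  1.900e+01 -7.800e+00 -5.000e-01  3.000e-01  2.070e+01]
 [-4.810e+01 -6.710e+01  1.464e+02  5.440e+01 -1.651e+02 -1.006e+02]
 [-3.000e-01  1.800e+00 -3.000e-01  1.000e-01 -2.000e-01  1.400e+00]
 [-1.600e+00 -8.000e-01 -8.000e-01 -6.000e-01 -4.000e-01  3.000e-01]]
```

View pics/o.png

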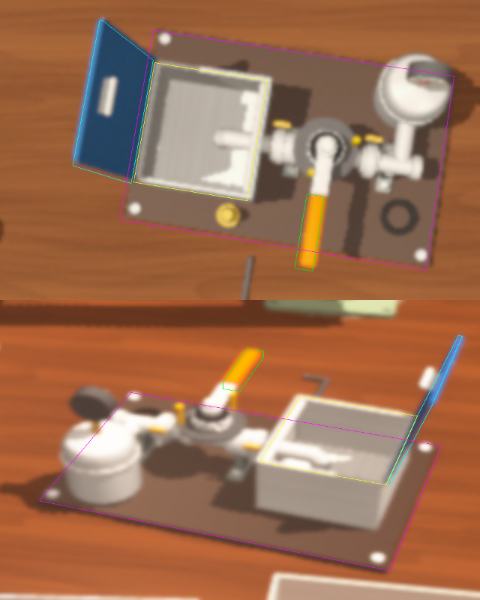

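The fit agrees with both pictures: the drawn slab, box, flap and sleeve outlines lie on the parts, and the rig yaw is about -9.4°. Next I lift and go over the rig for a closer look with the wrist camera.

Request:
send_rows(
  deltas=[
    [[0,0,-0.09],[0,0,0.272]],
    [[0,0,-0.09],[0,0,0.272]],
    [[0,0,-0.09],[0,0,0.27]],
    [[0,0,-0.09],[0,0,0]],
    [[0,0,-0.09],[0,0,0]],
    [[0.043,-0.088,0],[0,0,0]],
    [[0.043,-0.088,0],[0,0,0]],
    [[0.043,-0.088,0],[0,0,0]],
    [[0.043,-0.088,0],[0,0,0]],
    [[0.043,-0.088,0],[0,0,0]],
  ],
  grip=1,
)

```text
time_s: 1.9
ee_pos: [280.9, -356.9, 453.1]
ee_rot: [180.0, -0.0, -9.4]
force: [0.4, -1.6, -1.4]
gripper_width: 14.5
gripper_force: 0.0
```

Request:
send_rows(
  deltas=[
    [[0.043,-0.088,0],[0,0,0]],
    [[0.043,-0.088,0],[0,0,0]],
    [[0.043,-0.088,0],[0,0,0]],
    [[0.043,-0.088,0],[0,0,0]],
    [[0.043,-0.088,0],[0,0,0]],
    [[0.043,-0.088,0],[0,0,0]],
    [[0.043,-0.088,0],[0,0,0]],
    [[0,0,0],[0,0,0]],
    [[0,0,0],[0,0,0]],
  ],
)

```text
time_s: 2.8
ee_pos: [479.3, -78.7, 452.6]
ee_rot: [180.0, 0.1, -9.3]
force: [-0.4, -0.7, -0.2]
gripper_width: 0.1
gripper_force: 0.0
```

```bash
cat >> h.py <<'E'
def slabcorners(p): return rig2w(p,[[-110,-260,12],[170,-260,12],[170,180,12],[-110,180,12]])
def inrig(p,X):
    d=np.asarray(X)-[p[0],p[1],0]; c,s=np.cos(p[2]),np.sin(p[2]); return np.array([c*d[0]+s*d[1],-s*d[0]+c*d[1],d[2]])
E
python3 - <<'E'
from h import *
p=np.load('p.npy')
s=state(); K=calibration('wrist'); im=snap('wrist','w1r.png')
np.save('Kw1.npy',K,allow_pickle=True)
print(s['time_s'],s['ee_pos'],s['ee_rot'],s['qpos'].round(1),s['force'],s['gripper_width'],inrig(p,s['ee_pos']))
print(K['mtx'].round(1).tolist(),-K['R'].T@K['t'],K['R'][2])
for P,col in((rig2w(p,flapP(p[3],FL)),(0,255,255)),(rig2w(p,SL),(0,255,0)),(slabcorners(p),(255,0,255)),(rig2w(p,box((-60,100),(0,150),(112,))),(255,255,0))):
    q=proj(K,P);cv2.polylines(im,[np.int32(cv2.convexHull(np.float32(q)))],True,col,1)
cv2.imwrite('pics/w1.png',im[:,:,::-1])
E
```

```text
2.8 [479.31462527 -78.68622361 452.56644535] [ 1.79960061e+02  6.02872675e-02 -9.26528239e+00] [-10.7   6.9  73.3  -0.   99.9  88.6] [-0.39097236 -0.7349886  -0.17918709] 0.13477911541494803 [-60.09247471 -87.30925075 452.56644535]
[[347.0, 0.0, 325.2], [0.0, 347.0, 197.5], [0.0, 0.0, 1.0]] [546.57597604 -89.82688495 608.13197889] [-0.24094488  0.0379175  -0.96979783]
```

View pics/w1.png

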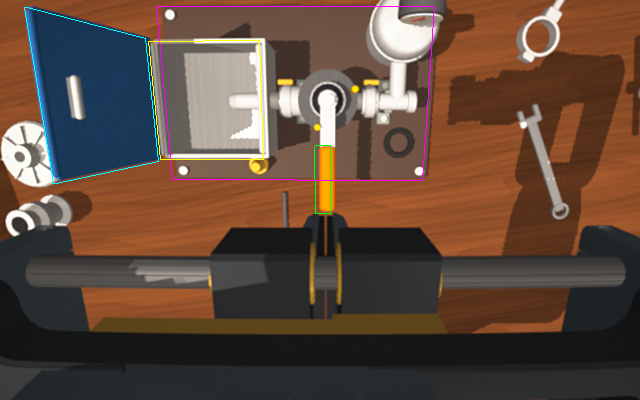

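The wrist overlay matches within a few pixels: flap at (90,95), box (150..265, 40..158), sleeve (325,180) about 2 px right of the model. I'll refine the fit with this view included.

```bash
python3 - <<'E'
from h import *
p=np.load('p.npy'); K={c:calibration(c) for c in('scene','top','wrist')}
f={'scene':'a','top':'b','wrist':'w1r'}; obs={}
for c in K:
    im=cv2.imread(f'pics/{f[c]}.png')[:,:,::-1].copy(); h=cv2.cvtColor(im,cv2.COLOR_RGB2HSV)
    for k,P,lo,hi in(('b',flapP(p[3],FL),(98,90,40),(125,255,255)),('o',SL,(9,190,170),(26,255,255))):
        roi=np.zeros((400,640),np.uint8); cv2.fillConvexPoly(roi,np.int32(cv2.convexHull(np.float32(proj(K[c],rig2w(p,P))))),255)
        roi=cv2.dilate(roi,np.ones((11,11)) if k=='b' else np.ones((7,7)))
        m=cv2.inRange(h,lo,hi)&roi; n=cv2.findNonZero(m)[:,0].astype(float)
        if k=='o' and c=='wrist':pass
        obs[c,k]=feat(np.vstack([n+d for d in((-.5,-.5),(.5,.5),(-.5,.5),(.5,-.5))]))
def res(p,use):
    r=[]
    for c,k in use:
        r+=list(feat(proj(K[c],rig2w(p,flapP(p[3],FL) if k=='b' else SL)))-obs[c,k])
    return np.array(r)
for use in (list(obs),[u for u in obs if u[0]!='scene'],[u for u in obs if u[0]=='wrist'],[u for u in obs if u[0]!='wrist']):
    s=least_squares(res,p,args=(use,),loss='soft_l1',x_scale=[10,10,.1,.1],diff_step=1e-4)
    print(s.x.round(4),s.cost.round(2)); 
    if use==list(obs):
        print(use); print(res(s.x,use).reshape(-1,6).round(1)); np.save('p1.npy',s.x)
E
```

```text
[ 5.531967e+02 -7.218300e+00 -1.733000e-01  1.809600e+00] 48.36
[('scene', 'b'), ('scene', 'o'), ('top', 'b'), ('top', 'o'), ('wrist', 'b'), ('wrist', 'o')]
[[-7.2 16.6 -6.9  0.1  0.1 16.3]
 [-0.7  0.4 -0.3  0.8 -0.6 -1.7]
 [ 0.5  0.8 -0.6 -0.5  0.9  1. ]
 [-0.1 -0.4 -0.1 -0.5  0.4  0.3]
 [ 0.1  0.5 -0.4 -0.2 -0.2  0.6]
 [-0.9  0.  -0.7 -0.7 -0.   0.7]]
[ 5.532793e+02 -7.953300e+00 -1.746000e-01  1.816000e+00] 3.01
[ 5.532149e+02 -8.408700e+00 -1.746000e-01  1.820700e+00] 0.91
[ 5.523259e+02 -3.947000e+00 -1.604000e-01  1.785900e+00] 45.15
```

Request:
send_rows(
  deltas=[
    [[0,0,0],[0,0,0.0255]],
    [[0.02,-0.079,0],[0,0,0]],
    [[0.02,-0.079,0],[0,0,0]],
    [[0.02,-0.079,0],[0,0,0]],
    [[0.02,-0.079,0],[0,0,0]],
    [[0.02,-0.079,0],[0,0,0]],
    [[0.02,-0.079,0],[0,0,0]],
    [[0.02,-0.079,0],[0,0,0]],
    [[0.02,-0.079,0],[0,0,0]],
  ],
)

```text
time_s: 3.75
ee_pos: [614.1, 217.0, 453.5]
ee_rot: [-180.0, -0.1, -10.3]
force: [1.0, -0.2, -0.4]
gripper_width: 0.6
gripper_force: 0.0
```

Request:
send_rows(
  deltas=[
    [[0,0,0.08],[0,0,0]],
    [[0,0,0.08],[0,0,0]],
    [[0,0,0.08],[0,0,0]],
    [[0,0,0.08],[0,0,0]],
    [[0,0,0.08],[0,0,0]],
    [[0,0,0],[0,0,0]],
    [[0,0,0],[0,0,0]],
  ],
)

```text
time_s: 4.45
ee_pos: [614.1, 216.3, 253.9]
ee_rot: [-180.0, -0.0, -10.3]
force: [0.2, -0.6, 1.8]
gripper_width: 0.4
gripper_force: 0.0
```

```bash
python3 - <<'E'
from h import *
p=np.array([553.3,-8,-.1746,1.816]);np.save('p.npy',p)
s=state();r=inrig(p,s['ee_pos']);print(s['time_s'],r,s['ee_rot'],s['qpos'].round(1),s['force'])
# path: corner (y-13.5, tip z = z-14) on the upper face at radius rr
w=13.5;prev=None
for th in list(np.arange(1.5,.05,-.1))+[.05,0,-.03]:
    rr=130+22*np.clip((1.5-th)/1.0,0,1)
    y=153-rr*np.cos(th)+2*np.sin(th)+w; z=114+rr*np.sin(th)+2*np.cos(th)+14
    print(round(th,2),round(y,1),round(z,1),None if prev is None else (round(-(y-prev[0])/500,4),round(-(z-prev[1])/500,4)));prev=(y,z)
E
```

```text
4.45 [ 20.91406344 231.42838311 253.92308053] [-1.79994722e+02 -3.38594574e-02 -1.02663408e+01] [ 18.4  24.6  76.3  -0.   79.2 118.7] [ 0.18130646 -0.60845823  1.75628013]
1.5 159.3 257.8 None
1.4 146.0 258.6 (np.float64(0.0266), np.float64(-0.0016))
1.3 132.5 258.0 (np.float64(0.0271), np.float64(0.0012))
1.2 118.9 256.0 (np.float64(0.0272), np.float64(0.004))
1.1 105.3 252.6 (np.float64(0.0271), np.float64(0.0069))
1.0 92.0 247.7 (np.float64(0.0266), np.float64(0.0098))
0.9 79.1 241.4 (np.float64(0.0259), np.float64(0.0126))
0.8 66.6 233.7 (np.float64(0.0248), np.float64(0.0154))
0.7 54.9 224.6 (np.float64(0.0235), np.float64(0.0182))
0.6 44.0 214.2 (np.float64(0.0218), np.float64(0.0208))
0.5 34.1 202.6 (np.float64(0.0199), np.float64(0.0232))
0.4 27.3 189.0 (np.float64(0.0136), np.float64(0.0272))
0.3 21.9 174.8 (np.float64(0.0108), np.float64(0.0284))
0.2 17.9 160.2 (np.float64(0.0079), np.float64(0.0293))
0.1 15.5 145.2 (np.float64(0.0049), np.float64(0.03))
0.05 14.8 137.6 (np.float64(0.0013), np.float64(0.0151))
0 14.5 130.0 (np.float64(0.0006), np.float64(0.0152))
-0.03 14.5 125.4 (np.float64(-0.0), np.float64(0.0091))
```

Request:
send_rows(
  deltas=[
    [[0,0.018,-0.001],[0,0,0]],
    [[0,0.018,-0.001],[0,0,0]],
    [[0,0.018,-0.001],[0,0,0]],
    [[0,0.018,-0.001],[0,0,0]],
    [[0,0.018,-0.001],[0,0,0]],
    [[0,0.018,-0.001],[0,0,0]],
    [[0,0.018,-0.001],[0,0,0]],
    [[0,0.018,-0.001],[0,0,0]],
  ],
)

```text
time_s: 5.25
ee_pos: [600.7, 145.9, 256.7]
ee_rot: [180.0, -0.0, -10.1]
force: [1.3, 2.8, -0.5]
gripper_width: 0.5
gripper_force: 0.9
```

Request:
send_rows(
  deltas=[
    [[0,0.0266,-0.0016],[0,0,0]],
    [[0,0.0271,0.0012],[0,0,0]],
    [[0,0.0272,0.004],[0,0,0]],
    [[0,0.0271,0.0069],[0,0,0]],
    [[0,0.0266,0.0098],[0,0,0]],
    [[0,0.0259,0.0126],[0,0,0]],
  ],
)

```text
time_s: 5.85
ee_pos: [586.4, 66.4, 240.1]
ee_rot: [180.0, -0.0, -10.2]
force: [0.0, 2.1, 1.2]
gripper_width: 0.6
gripper_force: 0.8
```

```bash
python3 - <<'E'
from h import *
p=np.load('p.npy');s=state();print(s['time_s'],inrig(p,s['ee_pos']),s['force'])
im=snap('top');im2=snap('scene');cv2.imwrite('pics/c1.png',np.hstack([cv2.resize(im[100:260,200:440],(400,300)),cv2.resize(im2[140:320,190:430],(400,300))])[:,:,::-1])
E
```

```text
5.85 [ 19.66271841  79.05093107 240.13676591] [0.0183975  2.11023189 1.15938213]
```

View pics/c1.png

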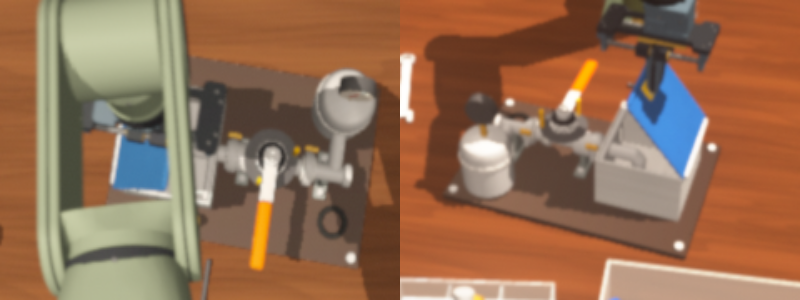

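The right half shows the flap at about 0.9 rad, with the fingers at (650,90) on its outer face. I continue the swing down.

Request:
send_rows(
  deltas=[
    [[0,0.0248,0.0154],[0,0,0]],
    [[0,0.0235,0.0182],[0,0,0]],
    [[0,0.0218,0.0208],[0,0,0]],
    [[0,0.0199,0.0232],[0,0,0]],
    [[0,0.0136,0.0272],[0,0,0]],
    [[0,0.0108,0.0284],[0,0,0]],
    [[0,0.008,0.0293],[0,0,0]],
    [[0,0.004,0.016],[0,0,0]],
  ],
)

```text
time_s: 6.75
ee_pos: [574.5, 4.4, 149.3]
ee_rot: [179.9, 0.1, -10.2]
force: [-1.2, 1.3, 0.0]
gripper_width: 0.2
gripper_force: 0.4
```

Request:
send_rows(
  deltas=[
    [[0,0.001,0.01],[0,0,0]],
    [[0,0.001,0.01],[0,0,0]],
    [[0,0.001,0.008],[0,0,0]],
    [[0,0,0.006],[0,0,0]],
    [[0,0,0.006],[0,0,0]],
  ],
)

```text
time_s: 7.25
ee_pos: [575.6, 4.1, 131.2]
ee_rot: [-180.0, -0.1, -10.1]
force: [0.0, -0.3, 1.5]
gripper_width: 0.5
gripper_force: 0.4
```

Request:
send_rows(
  deltas=[
    [[0,0,0.004],[0,0,0]],
    [[0,0,0.004],[0,0,0]],
  ],
)

```text
time_s: 7.45
ee_pos: [575.7, 4.1, 130.0]
ee_rot: [-180.0, -0.1, -10.1]
force: [-7.7, -0.6, 26.3]
gripper_width: 0.4
gripper_force: 13.2
```

Request:
send_rows(
  deltas=[
    [[0,0,0.003],[0,0,0]],
    [[0,0,0.003],[0,0,0]],
  ],
)

```text
time_s: 7.65
ee_pos: [575.7, 4.1, 129.8]
ee_rot: [-180.0, -0.2, -10.1]
force: [-12.1, -0.7, 39.3]
gripper_width: 0.4
gripper_force: 19.5
```

Firm stop at tip z 116 with 39 N, which is the shut height. I lift off and check.

Request:
send_rows(
  deltas=[
    [[0,0,-0.02],[0,0,0]],
    [[0,0,-0.07],[0,0,0]],
    [[0,0,-0.08],[0,0,0]],
    [[0,0,-0.08],[0,0,0]],
    [[0,0,-0.08],[0,0,0]],
    [[-0.045,0.06,-0.02],[0,0,0]],
    [[-0.045,0.06,0],[0,0,0]],
    [[-0.045,0.06,0],[0,0,0]],
    [[-0.045,0.03,0],[0,0,0]],
    [[0,0,0],[0,0,0]],
  ],
  grip=0.35,
)

```text
time_s: 8.65
ee_pos: [465.8, -84.5, 299.5]
ee_rot: [180.0, 0.0, -10.3]
force: [0.6, 0.4, -0.1]
gripper_width: 59.4
gripper_force: 0.0
```

```bash
python3 - <<'E'
from h import *
p=np.load('p.npy');s=state();K=calibration('wrist');im=snap('wrist','w2r.png');print(s['time_s'],inrig(p,s['ee_pos']),s['ee_rot'],s['force'],s['gripper_width'],s['qpos'].round(1))
im2=snap('scene')
for P,col in((rig2w(p,flapP(0,FL)),(255,0,0)),(rig2w(p,SL),(0,255,0)),(rig2w(p,[[-95,-85,125],[20,-85,125]]),(0,0,255))):
    q=proj(K,P);cv2.polylines(im,[np.int32(cv2.convexHull(np.float32(q)))],True,col,1)
cv2.imwrite('pics/c2.png',np.hstack([cv2.resize(im,None,fx=.75,fy=.75),cv2.resize(im2[150:320,200:400],(320,300))])[:,:,::-1])
E
```

```text
8.65 [-72.84523278 -90.48758574 299.51817171] [ 1.79974973e+02  1.17554720e-02 -1.02696555e+01] [ 0.61130146  0.40847936 -0.06732566] 59.353167141102475 [-11.7   6.7  94.6  -0.   78.7  88.6]
```

View pics/c2.png

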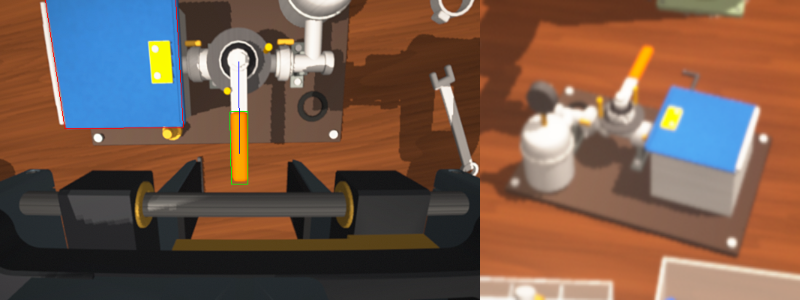

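Flap lies flat on the box (outline matches; yellow pad at (160,62)), and the sleeve outline fits. The gauge could get in the way of the gripper body at the end of the swing, so I locate it and plan the swing with a lean away from it.

```bash
cat > plan.py <<'E'
from h import *
from scipy.spatial.transform import Rotation as R
p=np.load('p.npy')
def pose(th,tilt,rad=115,back=5,zc=125):
    # rig-frame: lever dir u; tool z down, tool x along +lever-inward at th=0 => rig x
    yaw=p[2]+th
    Rt=R.from_euler('z',yaw)*R.from_euler('x',np.pi)      # tool x = from tip to pivot
    u=np.r_[np.cos(yaw),np.sin(yaw),0]
    Rt=R.from_rotvec(u*tilt)*Rt
    P=rig2w(p,[[20-rad*np.cos(th),-85-rad*np.sin(th),zc]])[0]
    return P+Rt.as_matrix()[:,2]*back,Rt
def rows(poses):
    for (a,A),(b,B) in zip(poses[:-1],poses[1:]):
        d=A.inv().apply(b-a)/500; r=(A.inv()*B).as_rotvec()/.5
        print([d.round(4).tolist(),r.round(4).tolist()])
E
python3 - <<'E'
from plan import *
A=[];b=[]
for c,uv in(('scene',(240,205)),('top',(415,147))):
    K=calibration(c);n=cv2.undistortPoints(np.float64([[uv]]),K['mtx'],np.array(K['D'],float))[0,0]
    M=np.c_[K['R'],K['t']]; P=M
    for i in(0,1): A.append(P[i,:3]-n[i]*P[2,:3]);b.append(n[i]*P[2,3]-P[i,3])
X=np.linalg.lstsq(np.array(A),np.array(b),rcond=None)[0];print('gauge rig',inrig(p,X))
tl=lambda th:np.radians(27)*np.clip((np.degrees(th)-20)/60,0,1)
for sg in (1,-1):
    P,Rt=pose(np.pi/2,sg*np.radians(27));print(sg,'tool z in rig',R.from_euler('z',-p[2]).apply(Rt.as_matrix()[:,2]).round(2))
sg=1 if R.from_euler('z',-p[2]).apply(pose(1.57,.4)[1].as_matrix()[:,2])[0]>0 else -1
ths=np.radians(np.linspace(0,92,24)); rows([pose(t,sg*tl(t)) for t in ths])
E
```

```text
gauge rig [ 119.84749169 -186.09891116  188.60777467]
1 tool z in rig [-0.45  0.   -0.89]
-1 tool z in rig [ 0.45 -0.   -0.89]
[[0.0006, 0.016, 0.0], [0.0, 0.0, -0.1396]]
[[0.0006, 0.016, 0.0], [0.0, 0.0, -0.1396]]
[[0.0006, 0.016, 0.0], [0.0, 0.0, -0.1396]]
[[0.0006, 0.016, 0.0], [0.0, 0.0, -0.1396]]
[[0.0006, 0.016, 0.0], [0.0, 0.0, -0.1396]]
[[0.0006, 0.0164, -0.0], [-0.0628, 0.0022, -0.1396]]
[[0.0006, 0.0163, 0.0005], [-0.0628, 0.0066, -0.1395]]
[[0.0006, 0.0163, 0.001], [-0.0628, 0.011, -0.1392]]
[[0.0006, 0.0163, 0.0015], [-0.0628, 0.0153, -0.1388]]
[[0.0007, 0.0162, 0.002], [-0.0628, 0.0197, -0.1382]]
[[0.0007, 0.0162, 0.0025], [-0.0628, 0.024, -0.1376]]
[[0.0007, 0.0161, 0.003], [-0.0628, 0.0283, -0.1367]]
[[0.0007, 0.016, 0.0035], [-0.0628, 0.0326, -0.1358]]
[[0.0008, 0.0158, 0.004], [-0.0628, 0.0368, -0.1347]]
[[0.0008, 0.0157, 0.0045], [-0.0628, 0.0411, -0.1335]]
[[0.0008, 0.0156, 0.005], [-0.0628, 0.0452, -0.1321]]
[[0.0008, 0.0154, 0.0054], [-0.0628, 0.0494, -0.1306]]
[[0.0008, 0.0152, 0.0059], [-0.0628, 0.0534, -0.129]]
[[0.0009, 0.015, 0.0064], [-0.0628, 0.0575, -0.1273]]
[[0.0009, 0.0148, 0.0068], [-0.0628, 0.0614, -0.1254]]
[[0.0009, 0.0143, 0.0073], [0.0, 0.0634, -0.1244]]
[[0.0009, 0.0143, 0.0073], [-0.0, 0.0634, -0.1244]]
[[0.0009, 0.0143, 0.0073], [0.0, 0.0634, -0.1244]]
```

Request:
send_rows(
  deltas=[
    [[-0.022,-0.005,0.05],[0,0,-0.009]],
    [[-0.022,-0.006,0.06],[0,0,0]],
    [[0,0,0.07],[0,0,0]],
    [[0,0,0.07],[0,0,0]],
    [[0,0,0.06],[0,0,0]],
    [[0,0,0.034],[0,0,0]],
    [[0,0,0.015],[0,0,0]],
    [[0,0,0],[0,0,0]],
  ],
)

```text
time_s: 9.55
ee_pos: [447.9, -73.8, 118.8]
ee_rot: [-180.0, 0.1, -9.8]
force: [-0.3, 0.9, 0.8]
gripper_width: 59.3
gripper_force: 0.0
```

Request:
send_rows(
  deltas=[
    [[0,0,0],[0,0,0]],
    [[0,0,0],[0,0,0]],
    [[0,0,0],[0,0,0]],
    [[0,0,0],[0,0,0]],
    [[0,0,0],[0,0,0]],
    [[0,0,0],[0,0,0]],
  ],
  grip=1,
  grip_force=30,
)

```text
time_s: 10.15
ee_pos: [447.4, -75.7, 120.2]
ee_rot: [179.8, -0.0, -9.8]
force: [-1.4, -7.7, 1.5]
gripper_width: 22.2
gripper_force: 30.0
```

Gripped (22.2 mm, the sleeve's width). Now the swing.

Request:
send_rows(
  deltas=[
    [[0.0006,0.016,0],[0,0,-0.1396]],
    [[0.0006,0.016,0],[0,0,-0.1396]],
    [[0.0006,0.016,0],[0,0,-0.1396]],
    [[0.0006,0.016,0],[0,0,-0.1396]],
    [[0.0006,0.016,0],[0,0,-0.1396]],
    [[0.0006,0.0164,0],[-0.0628,0.0022,-0.1396]],
    [[0.0006,0.0163,0.0005],[-0.0628,0.0066,-0.1395]],
    [[0.0006,0.0163,0.001],[-0.0628,0.011,-0.1392]],
  ],
)

```text
time_s: 10.95
ee_pos: [453.5, -136.3, 119.7]
ee_rot: [174.8, 0.0, 22.0]
force: [-0.9, 6.0, 5.7]
gripper_width: 22.2
gripper_force: 30.0
```

```bash
python3 - <<'E'
from plan import *
s=state();r=inrig(p,s['ee_pos']);print(s['time_s'],r,s['ee_rot'],s['force'],s['torque'],s['gripper_width'],s['qpos'].round(1))
P,Rt=pose(np.radians(32),-np.radians(5.4));print(inrig(p,P),Rt.as_euler('xyz',degrees=True), np.degrees(np.arctan2(-85-r[1],20-r[0])),np.hypot(r[1]+85,r[0]-20))
E
```

```text
10.95 [ -76.02756932 -143.68044648  119.70775691] [1.74810429e+02 2.61692533e-02 2.20429718e+01] [-0.92238451  5.96622433  5.68876686] [ 1.49665348  0.60732616 -0.46794836] 22.184757622236084 [-15.3  13.8 113.9  -5.5  49.3  56.1]
[ -77.27618202 -146.33975727  120.02219018] [1.74600000e+02 1.27222187e-14 2.19961569e+01] 31.42823274550769 112.53749983327637
```

Request:
send_rows(
  deltas=[
    [[0.0006,0.0163,0.0015],[-0.0628,0.0153,-0.1388]],
    [[0.0007,0.0162,0.002],[-0.0628,0.0197,-0.1382]],
    [[0.0007,0.0162,0.0025],[-0.0628,0.024,-0.1376]],
    [[0.0007,0.0161,0.003],[-0.0628,0.0283,-0.1367]],
    [[0.0007,0.016,0.0035],[-0.0628,0.0326,-0.1358]],
    [[0.0008,0.0158,0.004],[-0.0628,0.0368,-0.1347]],
  ],
  grip_force=22,
)

```text
time_s: 11.55
ee_pos: [479.3, -176.1, 118.6]
ee_rot: [164.2, 0.1, 46.1]
force: [-4.0, 7.3, 3.8]
gripper_width: 23.7
gripper_force: 22.0
```

```bash
cat > chk.py <<'E'
from plan import *
s=state();M=R.from_euler('xyz',s['ee_rot'],degrees=True).as_matrix();r=inrig(p,s['ee_pos']-5*M[:,2]);print(s['time_s'],r.round(1),s['ee_rot'].round(1),s['force'].round(1),s['torque'].round(2),s['gripper_width'],s['gripper_force'],s['qpos'].round(1))
print('lever angle',np.degrees(np.arctan2(-85-r[1],20-r[0])),np.hypot(r[1]+85,r[0]-20))
E
python3 chk.py
```

```text
11.55 [ -44.8 -177.7  123.4] [1.642e+02 1.000e-01 4.610e+01] [-4.   7.3  3.8] [ 1.38  1.01 -0.34] 23.744441411853895 22.041419707238674 [-17.   12.7 117.7 -12.2  36.1  36. ]
lever angle 55.039574210555344 113.05385479815597
```

Request:
send_rows(
  deltas=[
    [[0.0008,0.0157,0.0045],[-0.0628,0.0411,-0.1335]],
    [[0.0008,0.0156,0.005],[-0.0628,0.0452,-0.1321]],
    [[0.0008,0.0154,0.0054],[-0.0628,0.0494,-0.1306]],
    [[0.0008,0.0152,0.0059],[-0.0628,0.0534,-0.129]],
    [[0.0009,0.015,0.0064],[-0.0628,0.0575,-0.1273]],
    [[0.0009,0.0148,0.0068],[-0.0628,0.0614,-0.1254]],
    [[0.0009,0.0143,0.0073],[0,0.0634,-0.1244]],
  ],
)

```text
time_s: 12.25
ee_pos: [526.8, -204.1, 117.5]
ee_rot: [153.5, -0.1, 74.2]
force: [-12.4, -7.9, -1.8]
gripper_width: 24.7
gripper_force: 22.0
```

```bash
python3 chk.py
```

```text
12.25 [   5.7 -197.5  122. ] [ 1.535e+02 -1.000e-01  7.420e+01] [-12.4  -7.9  -1.8] [-0.95  2.45 -1.25] 24.672021350422266 22.046036775573157 [-24.6  13.8 120.5  11.8  19.9 -19. ]
lever angle 82.77409016184309 113.38142348940569
```

Request:
send_rows(
  deltas=[
    [[0.0009,0.0143,0.0073],[0,0.0634,-0.1244]],
    [[0.0009,0.0143,0.0073],[0,0.0634,-0.1244]],
    [[0,0,0],[0,0,0]],
  ],
)

```text
time_s: 12.55
ee_pos: [543.8, -208.1, 117.5]
ee_rot: [153.5, -0.2, 82.1]
force: [-12.3, -4.8, 1.1]
gripper_width: 24.6
gripper_force: 21.8
```

```bash
python3 chk.py
```

```text
12.55 [  23.1 -198.8  122. ] [153.5  -0.2  82.1] [-12.3  -4.8   1.1] [-0.62  2.16 -0.7 ] 24.55977837302099 21.827901869255584 [-26.7  15.5 118.   22.2  22.8 -37.5]
lever angle 91.57832691535856 113.83598205822533
```

Request:
send_rows(
  deltas=[
    [[0,0.0036,0.0018],[0,0,0]],
    [[0,0,0],[0,0,0]],
  ],
)

```text
time_s: 12.75
ee_pos: [545.1, -208.3, 117.5]
ee_rot: [153.5, -0.0, 82.2]
force: [-13.4, -8.1, 0.7]
gripper_width: 24.5
gripper_force: 21.7
```

Request:
send_rows(
  deltas=[
    [[0,0.0036,0.0018],[0,0,0]],
    [[0,0,0],[0,0,0]],
  ],
)

```text
time_s: 12.95
ee_pos: [545.7, -208.2, 117.3]
ee_rot: [153.6, -0.1, 82.2]
force: [-21.4, -7.9, 4.5]
gripper_width: 24.6
gripper_force: 21.9
```

```bash
python3 chk.py
```

```text
12.95 [  25.1 -198.5  121.8] [ 1.536e+02 -1.000e-01  8.220e+01] [-21.4  -7.9   4.5] [-1.1   2.87 -0.88] 24.645579622731745 21.87838364392519 [-26.5  15.7 117.7  21.6  23.  -36.9]
lever angle 92.565803696921 113.65461605764595
```

Request:
send_rows(
  deltas=[
    [[0,0.0018,0.0009],[0,0,0]],
    [[0,0,0],[0,0,0]],
    [[0,0,0],[0,0,0]],
    [[0,0,0],[0,0,0]],
  ],
)

```text
time_s: 13.35
ee_pos: [545.8, -208.2, 117.3]
ee_rot: [153.7, -0.1, 82.2]
force: [-24.5, -9.1, 7.1]
gripper_width: 24.6
gripper_force: 21.9
```

```bash
python3 chk.py && python3 - <<'E'
from h import *
p=np.load('p.npy');o=[]
for c,v in(('wrist',(0,0,640,400)),('scene',(200,140,400,265))):
    K=calibration(c);im=snap(c)
    im=cv2.resize(im[v[1]:v[3],v[0]:v[2]],(640,400) if c=='wrist' else (400,250));f=1 if c=='wrist' else 2
    for P,col in((rig2w(p,flapP(0,FL)),(255,0,0)),(rig2w(p,levP(np.pi/2,SL)),(0,255,0))):
        q=(proj(K,P)-v[:2])*f;cv2.polylines(im,[np.int32(cv2.convexHull(np.float32(q)))],True,col,1)
    o.append(cv2.resize(im,(400,250)))
cv2.imwrite('pics/f.png',np.hstack(o)[:,:,::-1])
E
```

```text
13.35 [  25.2 -198.5  121.7] [ 1.537e+02 -1.000e-01  8.220e+01] [-24.5  -9.1   7.1] [-1.26  3.28 -0.91] 24.620494531252927 21.872359178960323 [-26.5  15.7 117.6  21.5  23.  -36.8]
lever angle 92.62029372183672 113.6391227640574
```

View pics/f.png

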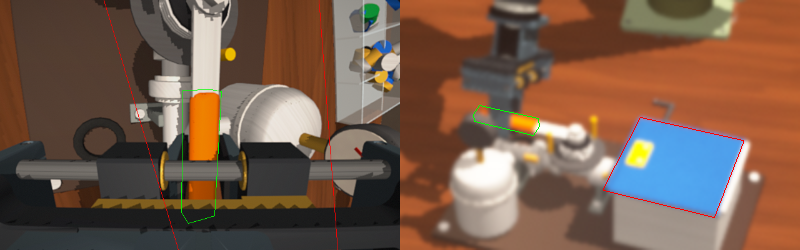

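Flap still shut (right half, outline matches). The lever looks open at (205,100) beside the stop pin (230,55). The gauge at (360,165) is close to the gripper, so I check with a zoomed crop that the resistance really comes from the stop.

```bash
python3 - <<'E'
from h import *
p=np.load('p.npy');K=calibration('wrist');im=snap('wrist');raw=im.copy()
S=4;v=(180,0,420,150)  # x0,y0,x1,y1 in 640 frame
v=(240,0,440,150)
big=cv2.resize(im[v[1]:v[3],v[0]:v[2]],None,fx=S,fy=S,interpolation=cv2.INTER_CUBIC)
def line(P,col,cl=True): cv2.polylines(big,[np.int32((proj(K,rig2w(p,P))-v[:2]+.5)*S)],cl,col,1)
t=np.linspace(0,6.28,24)
line(np.c_[34+4*np.cos(t),-121.4+4*np.sin(t),0*t+133],(0,0,255))
line(levP(np.pi/2,[[20-155,-96,132],[20-60,-96,132],[20-60,-74,132],[20-155,-74,132]]),(0,255,0))
line(levP(np.pi/2,[[20-60,-95,127.5],[20-10,-95,127.5],[20-10,-75,127.5],[20-60,-75,127.5]]),(0,255,0))
line(levP(np.radians(84),[[20-60,-95,127.5],[20-10,-95,127.5],[20-10,-75,127.5],[20-60,-75,127.5]]),(255,0,0))
cv2.imwrite('pics/z.png',big[:,:,::-1]); cv2.imwrite('pics/z2.png',cv2.resize(raw[150:400,340:640],None,fx=2.4,fy=2.4)[:,:,::-1])
C=-K['R'].T@K['t'];print(inrig(p,C))
E
```

```text
[ -44.89781721 -133.3323934   256.71361335]
```

View pics/z.png

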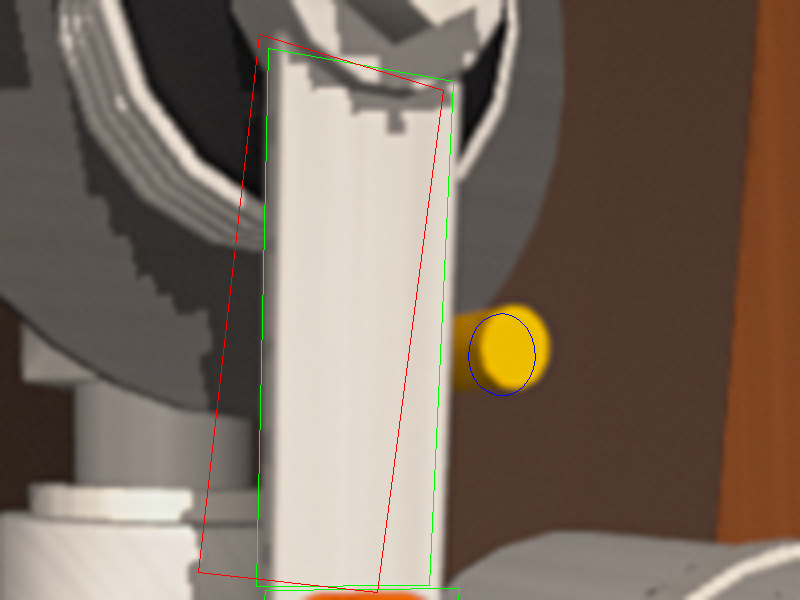

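View pics/z2.png

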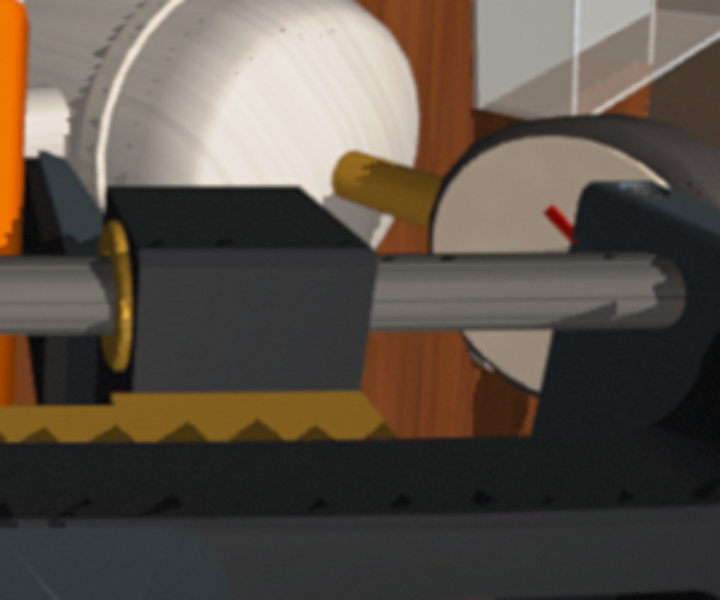

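The lever bar lies along the 90° outline and against the yellow stop pin (blue circle and pin at (505,350)). In the second crop the gripper's end piece is in front of the gauge, with no sign of pressing on it. I hand the job in while holding.

```bash
python3 -c "
from h import *
print(job_done())"
```

```text
the job is handed in; nothing more can be done
None
```

I snapped the flap shut, then swung the lever to its open stop. I handed the job in after about 13.5 s with the fingers still gripping it there, but got no verdict back.

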